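Find the stamped sample crate and send it to dispatch

TASK

Check the undersides of the two blue sample crates, the one on the robot's left first, then the one on its right: push each over towards the robot, against the metal strip, until it leans back about 70 degrees and its underside can be seen from the front, hold it there for a second, then ease it back down on its base without letting it drop. Then push the crate with the red stamp underneath across the bench until its far bottom edge lies over the yellow dispatch line, upright and roughly square to it, and leave the other crate standing at the strip. Never lift a crate (its near bottom edge stays on the bench) or topple one, and leave the bottle, jar and beaker alone.

Things in the scene. Friction and masses are not known exactly. Their poses are not given: they have to be found in the camera images.
- crate_p: one of two like blue open crates, empty, 0.28 to 0.56 kg; either may be the stamped one. 110 (x) by 140 (y) by 70 mm tall, walls 4, base 6, white underside. Top rim, heights 64 to 70, overhangs the far (+x) wall by 10 and the side walls by 8; near wall plain. Heavy base, mass centre 10 up: it balances tipped about 80 degrees. Origin: centre of underside; z up, x away from the strip
- crate_q: the other crate, 110 by 140 by 70 mm: all as said of crate_p
- crate_p_heel (a point): middle of crate_p's near (-x) bottom edge, which stands within 1 to 6 mm of the strip and is the edge it tips about
- crate_p_front (a point): middle of crate_p's far (+x) bottom edge, the edge that rises when tipped and later must lie over the yellow line
- crate_p_rim (a point): middle of the lower outer edge of crate_p's far (+x) rim, 64 mm above the underside and 10 mm out from the far wall; a fingertip below it, against the wall, can push the crate over towards the robot and hold it there, the rim resting on the finger
- crate_q_heel (a point): middle of crate_q's near (-x) bottom edge, which stands within 1 to 6 mm of the strip and is the edge it tips about
- crate_q_front (a point): middle of crate_q's far (+x) bottom edge, the edge that rises when tipped and later must lie over the yellow line
- crate_q_rim (a point): middle of the lower outer edge of crate_q's far (+x) rim, 64 mm above the underside and 10 mm out from the far wall; a fingertip below it, against the wall, can push the crate over towards the robot and hold it there, the rim resting on the finger
- stamp (a point): centre of the round red stamp (ring and dot, 68 mm across, on white) on the underside of the stamped crate, in the middle of it; out of sight until that crate is tipped, then it faces away from the robot, to the front and slightly to the left
- strip: fixed aluminium stop strip on the bench, 20 (x) by 460 (y), 5 high, on the robot's side of both crates; it keeps their near bottom edges from sliding towards the robot as they are tipped. Origin: centre of its underside; x points to the crates; sizes in mm
- line: the dispatch line: flat yellow stripe marked on the bench beyond the crates, 50 wide (x) by 540 long (y), no height, roughly parallel to the strip. Origin: its centre; x across it, away from the robot; sizes in mm
- white_bottle: white plastic bottle, 56 across, 130 tall, loose bystander; origin: centre of its underside; sizes in mm
- amber_jar: amber glass jar with black lid, 60 across, 85 tall, loose bystander; origin: centre of its underside; sizes in mm
- beaker: white porcelain beaker, 60 across, 75 tall, loose bystander; origin: centre of its underside; sizes in mm
Not all that is in view belongs to the job. Leave any green, orange or pink look-alike of the crate_q alone.

How it is judged (in metres and radians):
On the way, in this order (a step that is already met when the one before it is completed fails the run):
1. the crate on the robot's left (+y) is tipped back at least 60 degrees, far edge up, the other standing (((world y of crate_p above 0 m and (angle between crate_p's own z axis and vertical above 1.05 rad and height (world z) of crate_p_front above 0.07 m) and angle between crate_q's own z axis and vertical below 0.12 rad) or (world y of crate_q above 0 m and (angle between crate_q's own z axis and vertical above 1.05 rad and height (world z) of crate_q_front above 0.07 m) and angle between crate_p's own z axis and vertical below 0.12 rad))), for 0.4 s.
2. the crate on the robot's right (-y) is tipped back at least 60 degrees, the left one standing again (((world y of crate_p below 0 m and (angle between crate_p's own z axis and vertical above 1.05 rad and height (world z) of crate_p_front above 0.07 m) and angle between crate_q's own z axis and vertical below 0.12 rad) or (world y of crate_q below 0 m and (angle between crate_q's own z axis and vertical above 1.05 rad and height (world z) of crate_q_front above 0.07 m) and angle between crate_p's own z axis and vertical below 0.12 rad))), for 0.4 s.
3. both crates stand on their bases again (angle between each of crate_p, crate_q's own z axis and vertical below 0.12 rad), for 0.2 s.
4. the stamped crate's far bottom edge is over the yellow line (x of crate_p_front in the frame of line between -0.025 and 0.025 m), for 0.2 s.
At the end, for the whole second after the job is handed in: The stamped crate stands still and upright, its far bottom edge within 25 mm of the yellow line's middle, square to it within 17 degrees; the other stands still and upright, near edge within 35 mm of the strip; bottle, jar and beaker upright, moved under 30 mm (all of step 4 and y of crate_p_front in the frame of line between -0.26 and 0.26 m and angle between the x axis of crate_p and the x axis of line, either way round below 0.3 rad and angle between each of crate_p, crate_q's own z axis and vertical below 0.06 rad and linear speed of each of crate_p, crate_q below 0.01 m/s and x of crate_q_heel in the frame of strip between 0 and 0.045 m and y of crate_q_heel in the frame of strip between -0.22 and 0.22 m and angle between each of white_bottle, amber_jar, beaker's own z axis and vertical below 0.15 rad); the robot touches nothing.
It fails at once if a crate is lifted: its near bottom edge is more than 30 mm above the bench (height (world z) of any of crate_p_heel, crate_q_heel above 0.03 m).
It fails at once if a crate is tipped beyond 80 degrees, over its balance (angle between any of crate_p, crate_q's own z axis and vertical above 1.4 rad).
It fails at once if a crate is let fall (turns faster than 6 rad/s) (angular speed of any of crate_p, crate_q above 6 rad/s).
It fails at once if the unstamped crate is pushed to the dispatch line (x of crate_q_front in the frame of line above -0.025 m).
It fails at once if the bottle, jar or beaker is disturbed (moved over 30 mm) (distance of any of white_bottle, amber_jar, beaker from where it was at the start of the episode above 0.03 m).
It also fails if it takes over 72 s, if anything falls off the work surface, if the arm or the gripper's body presses on something with over 40 N, if the wrist force passes 120 N, or if a joint passes its speed limit or range.

ROBOT

A 6-joint arm with a two-finger parallel gripper is mounted at the origin on the work surface. World frame = base frame: x ahead of the robot, y to its left, z up, the work surface at z = 0. Lengths are in m, angles in degrees, forces in N, time in s.
With the tool pointing down it reaches from about 0.4 to 0.825 m from the base axis. Payload 7 kg.
Tool frame: the origin (TCP) lies on the centre line of the jaws, within the pads' length; the fingertips stand 8 mm ahead of it and the grasp point (between the pads) lies 11 mm behind it; z points along the fingers, y is the line along which they close (so a half turn about z gives the same grasp; the last joint's range is limited). The gripper opens to 88 mm and grips with 3 to 60 N. Pads are 19 mm wide; open, the fingers measure 130 mm over their backs; the gripper's body (78 mm by 193 mm) begins 47 mm behind the grasp point.
Start: joints at [93.455, 20.546, 0.682, 0, -70.136, -16.507], TCP at [0.152, 0.658, 0.235] pointing down, gripper open.
Joint ranges: [-176.03, 176.03], [-82.01, 121.73], [-58.28, 71.71], [-173.87, 95.51], [-174.79, -0.11], [-173.66, 173.66]. Speed limits (degrees/s): [136.94, 136.94, 172.46, 180, 180, 180].

INTERFACE

Orientations are given as [roll, pitch, yaw] about the fixed x, y, z axes, in that order (R = Rz(yaw) Ry(pitch) Rx(roll)).
In Python, from plant import ctrl, vision gives the robot as it stands. The module is installed in compiled form; this text tells all that it offers.
- The arm moves only by the tool move_arm, never from a script. Its argument "moves" is one flat list of numbers, 7 for each row, row after row: the finger opening in cm, from 0 to 8.76, then the shift along the tool's x, y, z in cm, then the turn, a rotation vector about the tool's x, y, z in rad. A call has 1 to 8 rows; each row shifts and turns the commanded pose from where the row before left it, along the tool's axes as they then stand; what a row does not reach is not made up. A row lasts 1/10 s, in which the tool goes at most 50 mm and 8.59 degrees, less where a joint would pass 70% of its speed; a pose out of reach is approached as far as the arm can. A call with a gripper value outside its range is refused whole. The fingers move at their own pace and stop on an object; the grip force is fixed at half the most. Time passes only in rows, so rows that do not move let the fingers close. It gives the time, the measured TCP pose, the force, the opening and the grip force at its end, in the units of the state.
- ctrl.get_obs(): the state, without advancing time (a new reading comes with each control period).
- vision.snapshot(name): name is "scene" or "top"; returns (picture, depth): 480x640x3 uint8, red, green, blue; 480x640 float32, m along the optical axis (not along the pixel's ray), 0 where there is no reading.
- vision.camera_model(name): a dict with "vertical_fov" (degrees; the focal length in pixels is half the picture's height over the tangent of half this angle, whatever the lens; pixels are square), "cx", "cy" (the principal point, pixels), "D" ([k1, k2, p1, p2, k3] as OpenCV has them; the pictures are not rectified), "cam_to_world" (4x4, takes a point from camera to world coordinates). Camera axes: x right, y down, z forward; pixel columns grow to the right and rows downward; lengths in m; the calibration is good to about 2 mm. A picture is of the moment at which its call begins. camera_model takes no time and is no camera call.
- ctrl.close_job(): hands the job in; it is judged then, once.
The state is a dict: "clock": time; "joint_pos": joint angles; "qvel": joint speeds; "tau": joint torques, N m; "tool_pos": TCP position; "orientation": TCP orientation; "force": force on the tool from outside, world axes, zero at the start; "moment": the same for the moment, N m; "opening": finger opening in m; "gripper_force": force on a finger pad.
Only numpy, scipy, OpenCV 4.12 (cv2) and the standard library are available. Lean on these libraries where they do the work, as an engineer would, in place of code of your own. Each camera call takes 0.05 s, during which the arm holds its last target. There are 200 camera calls.

## Working session

There is one attempt and no reset: what is moved stays moved. The work goes in short steps, Python scripts to look and compute and a tool call to move; the robot and the scene stay as the last step left them, time stands still between calls to the robot, and variables do not carry over. Pictures are saved under pics/ and viewed, at most 10 in all, crops included, and the job is handed in when it is done.

Besides the shell and the picture viewer there is one more tool, called after "Call:" in YAML: its name, and indented under it one key for each argument. move_arm: Moves the arm, as the interface text tells. Its arguments: {"type":"object","properties":{"moves":{"type":"array"}},"required":["moves"]}

```bash
mkdir -p pics; cat > h.py <<'E'
import numpy as np,cv2
from plant import ctrl,vision
def cam(n):
    m=vision.camera_model(n);f=240/np.tan(np.radians(m['vertical_fov'])/2)
    return np.array([[f,0,m['cx']],[0,f,m['cy']],[0,0,1]]),np.array(m['D'],float),np.array(m['cam_to_world'])
def ray(n,uv,z):
    K,D,T=cam(n);p=cv2.undistortPoints(np.array(uv,float).reshape(-1,1,2),K,D).reshape(-1,2)
    d=np.c_[p,np.ones(len(p))]@T[:3,:3].T;o=T[:3,3];return o+d*((z-o[2])/d[:,2])[:,None]
def cloud(n,dep):
    v,u=np.indices(dep.shape);K,D,T=cam(n)
    p=cv2.undistortPoints(np.c_[u.ravel(),v.ravel()].astype(float).reshape(-1,1,2),K,D).reshape(-1,2)
    d=dep.ravel()[:,None];P=np.c_[p,np.ones(len(p))]*d
    P=P@T[:3,:3].T+T[:3,3];P[d[:,0]==0]=np.nan;return P.reshape(480,640,3)
def snap(n,name):
    r,d=vision.snapshot(n);cv2.imwrite(f'pics/{name}.png',r[:,:,::-1]);np.save(f'pics/{name}.npy',d);return r,d
E
python3 - <<'E'
from h import *
np.set_printoptions(precision=3,suppress=True)
for n in('scene','top'):
    snap(n,n+'0');K,D,T=cam(n);print(K[0,0],D,T)
print(ctrl.get_obs())
E
```

```text
456.6458628982149 [-0.013  0.     0.     0.     0.   ] [[-0.582  0.663 -0.47   0.98 ]
 [ 0.813  0.463 -0.353  0.392]
 [-0.016 -0.588 -0.809  0.905]
 [ 0.     0.     0.     1.   ]]
457.6307884366313 [-0.038  0.     0.     0.     0.   ] [[ 0.024 -0.998  0.054  0.432]
 [-1.    -0.024 -0.008  0.015]
 [ 0.01  -0.053 -0.999  1.316]
 [ 0.     0.     0.     1.   ]]
{'clock': 0.1, 'joint_pos': array([ 93.454,  20.585,   0.64 ,  -0.017, -70.136, -16.506]), 'qvel': array([-0.055, -0.074,  0.11 , -0.021,  0.077,  0.081]), 'tau': array([ -0.001, -58.417,  29.375,   7.016,   0.01 ,  -0.   ]), 'tool_pos': array([0.152, 0.657, 0.234]), 'orientation': array([179.918,  -0.008, -13.058]), 'force': array([ 1.051,  0.716, -0.262]), 'moment': array([-0.023, -0.002, -0.005]), 'gripper_force': 0.0, 'opening': 0.08753469194212306}
```

View pics/scene0.png

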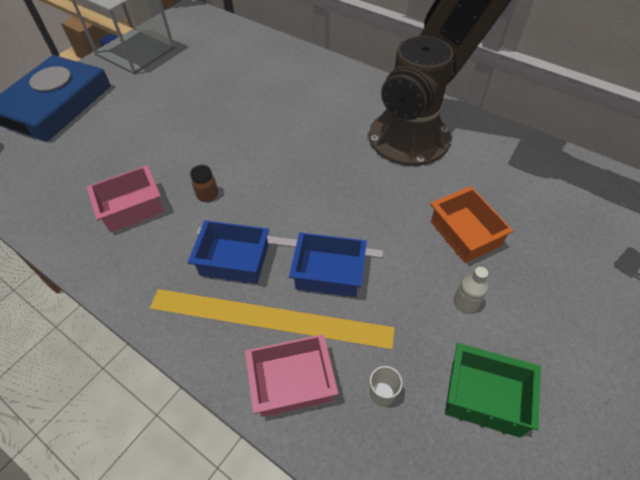

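View pics/top0.png

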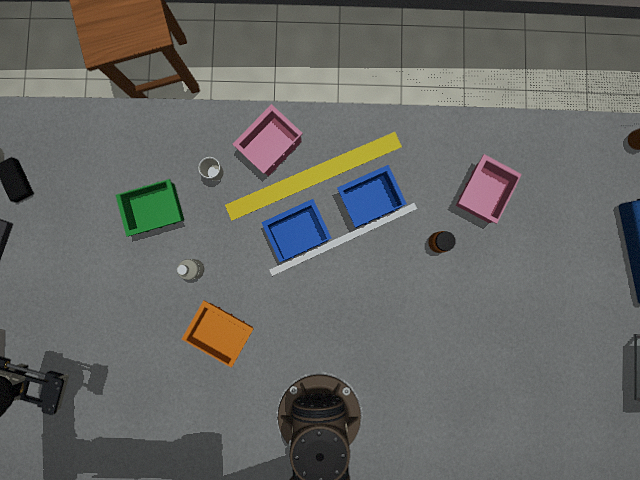

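The scene view shows two blue crates at (230,250) and (330,265), with the strip behind them and the yellow line in front. In the top view they are at (372,195) and (296,232). The pink (268,140; 488,190), green (150,207) and orange (218,333) boxes are look-alikes, and the large dark-blue box at the right edge (scene 50,95) is too big. Only the two blue ones at the strip fit. The left one (+y) is at top (296,232), and I'll check that in a crop.

```bash
python3 - <<'E'
from h import *
np.set_printoptions(precision=4,suppress=True)
im=cv2.imread('pics/top0.png');dep=np.load('pics/top0.npy');hsv=cv2.cvtColor(im,cv2.COLOR_BGR2HSV)
P=cloud('top',dep)
b=cv2.inRange(hsv,(105,120,40),(125,255,255));b[:, 520:]=0
n,l,s,c=cv2.connectedComponentsWithStats(b)
for i in range(1,n):
    if s[i,4]<500: continue
    m=(l==i).astype(np.uint8)
    ct=max(cv2.findContours(m,0,2)[0],key=cv2.contourArea).reshape(-1,2)
    Q=P[l==i];Q=Q[(Q[:,2]>.05)&(Q[:,2]<.085)]
    print('blue',c[i],s[i,4],'zmed',np.median(Q[:,2]),len(Q))
    W=ray('top',ct,.07)[:,:2].astype(np.float32)
    print(' contour rect',cv2.minAreaRect(W), cv2.boxPoints(cv2.minAreaRect(W)))
def rect(name,m,z):
    ct=max(cv2.findContours(m,0,2)[0],key=cv2.contourArea).reshape(-1,2)
    r=cv2.minAreaRect(ray('top',ct,z)[:,:2].astype(np.float32));print(name,r,cv2.boxPoints(r))
y=cv2.inRange(hsv,(20,100,100),(35,255,255));rect('line',y,0)
w=cv2.inRange(hsv,(0,0,165),(180,60,255));w[:195]=0;w[285:]=0;w[:,:262]=0;w[:,425:]=0
cv2.imwrite('pics/w.png',w);rect('strip',w,.005)
for nm,u,v in(('jar',441,241),('beaker',209,169),('bottle',187,269)):
    q=P[v-12:v+13,u-14:u+15].reshape(-1,3);q=q[q[:,2]>.05];print(nm,np.nanmedian(q,0),np.nanmax(q[:,2]))
cv2.imwrite('pics/crop.png',cv2.resize(im[120:290,220:460],None,fx=3,fy=3,interpolation=cv2.INTER_CUBIC))
E
```

```text
blue [371.4546 195.8686] 2466 zmed 0.0700168662485583 785
 contour rect ((0.6168754696846008, -0.1302778273820877), (0.1241646483540535, 0.15696492791175842), 25.76982879638672) [[ 0.5268 -0.0866]
 [ 0.5951 -0.2279]
 [ 0.7069 -0.174 ]
 [ 0.6387 -0.0326]]
blue [296.0749 230.5812] 2483 zmed 0.07009911881825304 752
 contour rect ((0.5168091058731079, 0.07409849017858505), (0.12445545196533203, 0.15603789687156677), 26.407310485839844) [[ 0.4264  0.1163]
 [ 0.4958 -0.0235]
 [ 0.6072  0.0319]
 [ 0.5378  0.1717]]
line ((0.6833013892173767, 0.03162065148353577), (0.051683101803064346, 0.5413561463356018), 24.99631118774414) [[ 0.5455  0.266 ]
 [ 0.7743 -0.2246]
 [ 0.8211 -0.2028]
 [ 0.5923  0.2879]]
strip ((0.5017417073249817, -0.05868954956531525), (0.019599996507167816, 0.4587615132331848), 26.19647979736328) [[ 0.3917  0.1428]
 [ 0.5942 -0.2688]
 [ 0.6118 -0.2602]
 [ 0.4093  0.1515]]
jar [ 0.4973 -0.3263  0.0843] 0.09194751718600425
beaker [0.6904 0.3237 0.0688] 0.07988012173841463
bottle [0.4056 0.3557 0.0916] 0.1344159581237485
```

View pics/crop.png

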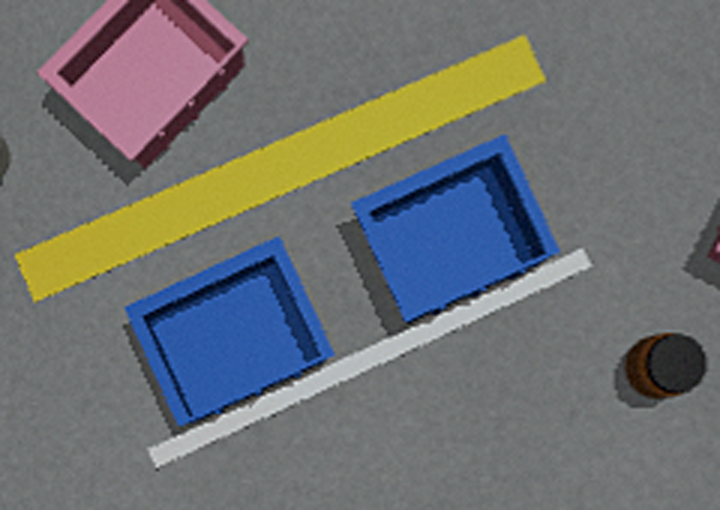

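The crop confirms it: there are exactly two blue crates, left at crop (230,340) and right at (455,240), both hard against the strip. Next I'll plan the approach to the left crate with a small helper that turns waypoints into rows.

```bash
cat > plan.py <<'E'
from h import *
from scipy.spatial.transform import Rotation as Ro, Slerp
PHI=26.2; B=Ro.from_euler('z',PHI,degrees=True).as_matrix()   # columns: s (away), lat, z
STRIP=.4343; LINE=.6271; TH=.0095
def tool(alpha,yaw=PHI):   # tool x away, z down, tilted alpha deg back to the robot
    return Ro.from_euler('xyz',[180,0,yaw],degrees=True)*Ro.from_rotvec([0,-np.radians(alpha),0])
def tcp(corner,alpha):     # corner=(s,lat,z) of the upper/near tip corner -> TCP pose
    R=tool(alpha);return B@np.array(corner)-R.apply([-TH,0,.008]),R
def tip(th,lat,off=0,a0=40,marg=.001,heel=None): # tip pose for tilt th; off: gap to the wall
    al=a0*(1-min(th,70)/70);be=np.radians(90-al-th);t=np.radians(th)
    h=STRIP+max(.0005,.005*np.tan(t)) if heel is None else heel
    x,z=.110+off,.064-.010*np.tan(be)-marg
    return tcp((h+x*np.cos(t)-z*np.sin(t),lat,x*np.sin(t)+z*np.cos(t)),al)
def now():
    o=ctrl.get_obs();return o['tool_pos'],Ro.from_euler('xyz',o['orientation'],degrees=True)
def interp(p0,R0,p1,R1,v=.04,w=.11,n=None):
    d=np.linalg.norm(p1-p0);a=(R0.inv()*R1).magnitude();n=n or max(1,int(np.ceil(max(d/v,a/w))))
    sl=Slerp([0,1],Ro.concatenate([R0,R1]));return [(p0+(p1-p0)*k/n,sl(k/n)) for k in range(1,n+1)]
def rows(poses,p,R,op=5):  # rounded rows with error feedback
    out=[]
    for q,Q in poses:
        s=np.round(R.inv().apply(q-p)*100/.02)*.02;r=np.round((R.inv()*Q).as_rotvec()/.005)*.005
        p=p+R.apply(s/100);R=R*Ro.from_rotvec(r);out.append([op,*s,*r])
    for i in range(0,len(out),8):print('['+', '.join('%g'%round(v,3) for w in out[i:i+8] for v in w)+']')
    print(len(out),'end',p.round(4),R.as_euler('xyz',degrees=True).round(1));return p,R
def state():
    o=ctrl.get_obs();print(o['clock'],o['tool_pos'].round(4),o['orientation'].round(1),'F',o['force'].round(1),'q',o['joint_pos'].round(0))
E
python3 - <<'E'
from plan import *
p,R=np.array([.152,.658,.235]),now()[1]
lat=-.1617
c=tip(0,lat,.05); h=(c[0]+[0,0,.15],c[1]); print(c[0],h[0])
rows(interp(p,R,*h),p,R)
im=cv2.imread('pics/top0.png');print('pink corner',(B.T@ray('top',[[267,176]],.06)[0]))
E
```

```text
[0.61622448 0.12300438 0.05110434] [0.61622448 0.12300438 0.20110434]
[5, 3.18, 2.32, 0.2, -0.015, -0.035, -0.035, 5, 3.12, 2.42, 0.1, -0.01, -0.04, -0.04, 5, 3, 2.54, 0.02, -0.015, -0.035, -0.035, 5, 2.92, 2.64, -0.04, -0.015, -0.04, -0.035, 5, 2.82, 2.74, -0.12, -0.01, -0.035, -0.04, 5, 2.7, 2.86, -0.18, -0.015, -0.04, -0.035, 5, 2.6, 2.96, -0.26, -0.01, -0.035, -0.035, 5, 2.48, 3.04, -0.3, -0.015, -0.04, -0.035]
[5, 2.36, 3.14, -0.36, -0.015, -0.035, -0.04, 5, 2.2, 3.24, -0.4, -0.01, -0.035, -0.035, 5, 2.1, 3.32, -0.42, -0.015, -0.04, -0.035, 5, 1.94, 3.38, -0.48, -0.015, -0.035, -0.04, 5, 1.8, 3.48, -0.46, -0.01, -0.04, -0.035, 5, 1.66, 3.54, -0.52, -0.015, -0.035, -0.035, 5, 1.5, 3.6, -0.52, -0.015, -0.04, -0.04, 5, 1.36, 3.66, -0.52, -0.01, -0.035, -0.035]
[5, 1.2, 3.72, -0.52, -0.015, -0.04, -0.035, 5, 1.04, 3.76, -0.52, -0.015, -0.035, -0.035]
18 end [0.6162 0.123  0.2012] [179.8  40.   26. ]
pink corner [ 0.66851665 -0.1514615   0.06      ]
```

Call:
move_arm:
  moves: [5,3.18,2.32,0.2,-0.015,-0.035,-0.035,5,3.12,2.42,0.1,-0.01,-0.04,-0.04,5,3,2.54,0,-0.015,-0.035,-0.035,5,2.92,2.64,0,-0.015,-0.04,-0.035,5,2.82,2.74,-0.1,-0.01,-0.035,-0.04,5,2.7,2.86,-0.2,-0.015,-0.04,-0.035,5,2.6,2.96,-0.3,-0.01,-0.035,-0.035,5,2.48,3.04,-0.3,-0.015,-0.04,-0.035]

```text
clock: 0.9
tool_pos: [0.3597, 0.4186, 0.2194]
orientation: [176.4, 17.9, 3.2]
force: [0.2, 0.9, 0.6]
opening: 0.0502
gripper_force: 0.0
```

Call:
move_arm:
  moves: [5,2.36,3.14,-0.4,-0.015,-0.035,-0.04,5,2.2,3.24,-0.4,-0.01,-0.035,-0.035,5,2.1,3.32,-0.4,-0.015,-0.04,-0.035,5,1.94,3.38,-0.5,-0.015,-0.035,-0.04,5,1.8,3.48,-0.5,-0.01,-0.04,-0.035,5,1.66,3.54,-0.5,-0.015,-0.035,-0.035,5,1.5,3.6,-0.5,-0.015,-0.04,-0.04,5,1.36,3.66,-0.5,-0.01,-0.035,-0.035]

```text
clock: 1.7
tool_pos: [0.5661, 0.1808, 0.2036]
orientation: [178.5, 35.8, 21.2]
force: [1.0, 1.3, -0.4]
opening: 0.05
gripper_force: 0.0
```

Call:
move_arm:
  moves: [5,1.2,3.7,-0.5,-0.015,-0.04,-0.035,5,1.04,3.76,-0.5,-0.015,-0.035,-0.035,5,0,0,0,0,0,0,5,0,0,0,0,0,0,5,0,0,0,0,0,0]

```text
clock: 2.2
tool_pos: [0.6163, 0.1232, 0.2]
orientation: [179.9, 40.0, 26.1]
force: [-0.8, -0.9, -0.1]
opening: 0.0501
gripper_force: 0.0
```

```bash
python3 - <<'E'
from plan import *
state();p,R=now();lat=-.1617
c=tip(0,lat,.025); P=interp(p,R,c[0]+[0,0,.05],c[1])+interp(c[0]+[0,0,.05],c[1],c[0],c[1],v=.025)
p,R=rows(P,p,R); print('to 4mm'); p,R=rows(interp(p,R,*tip(0,lat,.004),n=3),p,R)
E
```

```text
2.2 [0.6163 0.1232 0.2   ] [179.9  40.   26.1] F [-0.8 -0.9 -0.1] q [  28.   42.   22.   -1. -110.   88.]
[5, 1.48, -0, 3.06, 0, -0, -0, 5, 1.48, -0, 3.08, 0, -0, -0, 5, 1.46, -0, 3.06, 0, -0, -0, 5, 1.62, -0, 1.92, 0, -0, -0, 5, 1.6, -0.02, 1.92, 0, -0, -0]
5 end [0.5937 0.112  0.051 ] [179.9  40.   26.1]
to 4mm
[5, -0.54, 0, 0.44, 0, -0, -0, 5, -0.54, 0, 0.46, 0, -0, -0, 5, -0.52, 0, 0.44, 0, -0, -0]
3 end [0.575  0.1028 0.051 ] [179.9  40.   26.1]
```

Call:
move_arm:
  moves: [5,1.5,0,3.05,0,0,0,5,1.5,0,3.05,0,0,0,5,1.45,0,3.05,0,0,0,5,1.6,0,1.9,0,0,0,5,1.6,0,1.9,0,0,0,5,0,0,0,0,0,0]

```text
clock: 2.8
tool_pos: [0.5924, 0.1123, 0.0497]
orientation: [179.9, 40.2, 26.2]
force: [-1.2, 0.4, 0.1]
opening: 0.0496
gripper_force: 0.0
```

Call:
move_arm:
  moves: [5,-0.54,0,0.44,0,0,0,5,-0.54,0,0.46,0,0,0,5,-0.52,0,0.44,0,0,0,5,0,0,0,0,0,0,5,0,0,0,0,0,0]

```text
clock: 3.3
tool_pos: [0.576, 0.1024, 0.0528]
orientation: [179.8, 39.9, 26.1]
force: [0.4, -0.3, 0.1]
opening: 0.0501
gripper_force: 0.0
```

```bash
python3 - <<'E'
from plan import *
state();p,R=now();lat=-.1617
print('push to contact');rows(interp(p,R,*tip(0,lat,0),n=2),p,R)
r,d=snap('scene','s1');cv2.imwrite('pics/s1c.png',cv2.resize(r[180:340,230:430,::-1],None,fx=3,fy=3))
E
```

```text
3.3 [0.576  0.1024 0.0528] [179.8  39.9  26.1] F [ 0.4 -0.3  0.1] q [ 28.  45.   8.  -1. -92.  88.]
push to contact
[5, -0.14, -0.04, 0.22, 0, -0, -0, 5, -0.12, -0.04, 0.22, 0, -0, -0]
2 end [0.5713 0.101  0.0511] [179.8  39.9  26.1]
```

View pics/s1c.png

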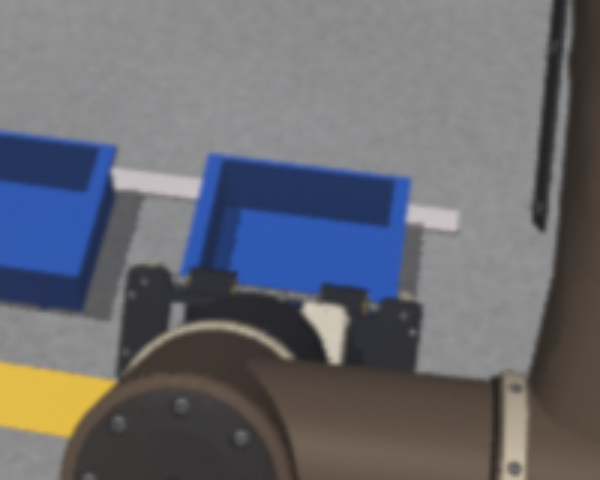

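The crop shows both fingers reaching under the left crate's far rim, at crop (215,280) and (340,295), roughly centred. I'll make contact and tip in stages.

```bash
cat >> plan.py <<'E'
import pickle
def save(p,R):pickle.dump((p,R.as_quat()),open('cmd.pkl','wb'))
def load():
    p,q=pickle.load(open('cmd.pkl','rb'));return p,Ro.from_quat(q)
def tiltfit(n,tag,lat):   # underside plane / crate tilt from the cloud near the crate
    r,d=snap(n,tag);P=cloud(n,d)@B;h=cv2.cvtColor(r,cv2.COLOR_RGB2HSV);return r,P,h
E
python3 - <<'E'
from plan import *
p,R=np.array([.575,.1028,.051]),now()[1];lat=-.1617
p,R=rows(interp(p,R,*tip(0,lat,-.001),n=2)+[tip(t,lat,-.001) for t in(1,3,5.5,8,11,14,17,20,23,26,28.5,30)],p,R);save(p,R)
E
```

```text
[5, -0.2, 0, 0.16, 0, -0, -0, 5, -0.2, 0, 0.16, 0, -0, -0, 5, -0.2, 0, -0.12, 0, 0.01, -0, 5, -0.44, 0, -0.2, 0, 0.02, -0, 5, -0.52, 0, -0.26, 0, 0.025, -0, 5, -0.54, 0.02, -0.24, 0, 0.025, -0, 5, -0.62, -0, -0.3, 0, 0.03, -0, 5, -0.64, -0, -0.26, 0, 0.03, -0]
[5, -0.64, -0, -0.26, 0, 0.03, -0, 5, -0.66, -0, -0.24, 0, 0.03, -0, 5, -0.64, -0, -0.2, 0, 0.03, -0, 5, -0.64, -0, -0.2, 0, 0.03, -0, 5, -0.56, -0, -0.16, 0, 0.025, -0, 5, -0.32, -0, -0.1, 0, 0.015, -0]
14 end [0.5341 0.0826 0.1063] [179.9  22.7  26.1]
```

Call:
move_arm:
  moves: [5,-0.2,0,0.16,0,0,0,5,-0.2,0,0.16,0,0,0,5,-0.2,0,-0.12,0,0.01,0,5,-0.44,0,-0.2,0,0.02,0,5,-0.52,0,-0.26,0,0.025,0,5,-0.54,0,-0.24,0,0.025,0,5,-0.62,0,-0.3,0,0.03,0,5,-0.64,0,-0.26,0,0.03,0]

```text
clock: 4.15
tool_pos: [0.557, 0.0932, 0.0813]
orientation: [179.9, 31.8, 26.1]
force: [0.5, 1.0, -1.1]
opening: 0.0501
gripper_force: 0.9
```

```bash
python3 - <<'E'
from plan import *
state();snap('scene','s2');r,d=snap('top','t2')
P=cloud('top',d)@B;h=cv2.cvtColor(r,cv2.COLOR_RGB2HSV);m=cv2.inRange(h,(105,120,40),(125,255,255))>0
q=P[m];q=q[(abs(q[:,1]+.1617)<.09)&(q[:,0]>.4)&(q[:,0]<.6)&(q[:,2]>.0)]
for lo in np.arange(.42,.57,.01):
    w=q[(q[:,0]>=lo)&(q[:,0]<lo+.01),2]
    if len(w):print(round(lo,2),len(w),w.max().round(3),np.median(w).round(3))
E
```

```text
4.15 [0.557  0.0932 0.0813] [179.9  31.8  26.1] F [ 0.5  1.  -1.1] q [ 29.  37.  -0.  -1. -85.  88.]
0.42 195 0.074 0.053
0.43 187 0.078 0.019
0.44 206 0.081 0.01
0.45 211 0.088 0.013
0.46 206 0.088 0.016
0.47 211 0.087 0.019
0.48 206 0.094 0.022
0.49 216 0.098 0.025
0.5 207 0.099 0.027
0.51 248 0.108 0.031
0.52 300 0.105 0.097
0.53 57 0.106 0.099
0.54 7 0.04 0.03
```

View pics/s2.png

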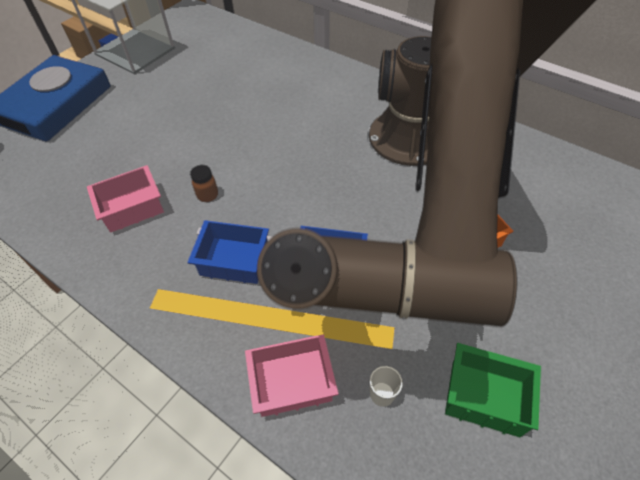

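The scene view shows the arm hiding the left crate, around (330,240). The top-view depth gives a base slope of about 17°, as planned. Continuing.

Call:
move_arm:
  moves: [5,-0.64,0,-0.26,0,0.03,0,5,-0.66,0,-0.24,0,0.03,0,5,-0.64,0,-0.2,0,0.03,0,5,-0.64,0,-0.2,0,0.03,0,5,-0.56,0,-0.16,0,0.025,0,5,-0.32,0,-0.1,0,0.015,0]

```text
clock: 4.85
tool_pos: [0.5343, 0.0821, 0.1079]
orientation: [179.9, 22.7, 26.1]
force: [3.2, 0.0, -1.0]
opening: 0.05
gripper_force: 0.8
```

```bash
cat >> plan.py <<'E'
def tilt(lat,tag):  # slope of the crate's inner base/near wall/rim seen from the top
    r,d=snap('top',tag);P=cloud('top',d)@B;h=cv2.cvtColor(r,cv2.COLOR_RGB2HSV);m=cv2.inRange(h,(105,120,30),(125,255,255))>0
    q=P[m];q=q[(abs(q[:,1]-lat)<.05)&(q[:,0]>.3)&(q[:,0]<.62)&(q[:,2]>-.005)&(q[:,2]<.2)];rng=np.random.default_rng(0);best=(0,)
    for _ in range(600):
        a,b=q[rng.integers(len(q),size=2)][:,[0,2]]
        if np.hypot(*(b-a))<.02:continue
        n=np.array([a[1]-b[1],b[0]-a[0]]);n/=np.hypot(*n);k=(abs((q[:,[0,2]]-a)@n)<.0025)
        if k.sum()>best[0]:best=(k.sum(),k)
    w=q[best[1]][:,[0,2]];v=np.linalg.svd(w-w.mean(0))[2][0];v*=np.sign(v[0])
    print('line angle',np.degrees(np.arctan2(v[1],v[0])).round(1),'through',w.mean(0).round(3),len(w),'of',len(q),'s',q[:,0].min().round(3),q[:,0].max().round(3),'zmax',q[:,2].max().round(3))
E
python3 - <<'E'
from plan import *
state();lat=-.1617;tilt(lat,'t3');p,R=load();print(p)
p,R=rows([tip(t,lat,-.001) for t in(31.5,34,37,40,43,46,48.5,50)],p,R);save(p,R)
E
```

```text
4.85 [0.5343 0.0821 0.1079] [179.9  22.7  26.1] F [ 3.2  0.  -1. ] q [ 29.  28.  -9.  -1. -76.  88.]
line angle 32.4 through [0.467 0.025] 579 of 1551 s 0.401 0.58 zmax 0.189
[0.53414601 0.08260964 0.10628578]
[5, -0.32, -0, -0.08, 0, 0.015, -0, 5, -0.54, 0, -0.12, 0, 0.025, -0, 5, -0.66, 0, -0.14, 0, 0.03, -0, 5, -0.64, 0, -0.12, 0, 0.03, -0, 5, -0.66, 0, -0.1, 0, 0.03, -0, 5, -0.64, 0, -0.08, 0, 0.025, -0, 5, -0.54, 0, -0.06, 0, 0.025, -0, 5, -0.32, 0, -0.04, 0, 0.015, -0]
8 end [0.4994 0.0656 0.1265] [179.9  11.6  26.2]
```

Call:
move_arm:
  moves: [5,-0.32,0,-0.08,0,0.015,0,5,-0.54,0,-0.12,0,0.025,0,5,-0.66,0,-0.14,0,0.03,0,5,-0.64,0,-0.12,0,0.03,0,5,-0.66,0,-0.1,0,0.03,0,5,-0.64,0,-0.08,0,0.025,0,5,-0.54,0,-0.06,0,0.025,0,5,-0.32,0,-0.04,0,0.015,0]

```text
clock: 5.7
tool_pos: [0.4996, 0.065, 0.1276]
orientation: [179.9, 11.5, 26.2]
force: [2.0, -0.1, 0.2]
opening: 0.0499
gripper_force: 0.5
```

```bash
python3 - <<'E'
from plan import *
state();lat=-.1617;tilt(lat,'t4');p,R=load()
p,R=rows([tip(t,lat,-.001) for t in(51.5,54,56.5,59,61,63,64.5,65)],p,R);save(p,R)
E
```

```text
5.7 [0.4996 0.065  0.1276] [179.9  11.5  26.2] F [ 2.  -0.1  0.2] q [ 29.  17. -21.  -1. -64.  87.]
line angle -38.5 through [0.41  0.029] 535 of 1053 s 0.384 0.484 zmax 0.2
[5, -0.3, 0, -0.02, 0, 0.015, -0, 5, -0.52, 0, -0.04, 0, 0.025, -0, 5, -0.52, 0, -0.02, 0, 0.025, -0, 5, -0.5, 0, -0, 0, 0.025, -0, 5, -0.4, 0, -0, 0, 0.02, -0, 5, -0.38, 0, 0, 0, 0.02, -0, 5, -0.28, 0, 0.02, 0, 0.015, -0, 5, -0.1, 0, 0, 0, 0.005, -0]
8 end [0.4729 0.0525 0.1312] [179.9   3.   26.2]
```

Call:
move_arm:
  moves: [5,-0.3,0,0,0,0.015,0,5,-0.52,0,-0.04,0,0.025,0,5,-0.52,0,-0.02,0,0.025,0,5,-0.5,0,0,0,0.025,0,5,-0.4,0,0,0,0.02,0,5,-0.38,0,0,0,0.02,0,5,-0.28,0,0,0,0.015,0,5,-0.1,0,0,0,0.005,0]

```text
clock: 6.55
tool_pos: [0.4732, 0.052, 0.1326]
orientation: [179.9, 2.9, 26.2]
force: [0.3, 1.6, 5.4]
opening: 0.0499
gripper_force: 2.7
```

```bash
python3 - <<'E'
from plan import *
state();lat=-.1617;tilt(lat,'t5');p,R=load();snap('scene','s5')
p,R=rows([tip(t,lat,-.001) for t in(66,67,68)],p,R)
E
```

```text
6.55 [0.4732 0.052  0.1326] [179.9   2.9  26.2] F [0.3 1.6 5.4] q [ 30.   9. -30.  -0. -54.  86.]
line angle -27.7 through [0.396 0.027] 362 of 497 s 0.377 0.42 zmax 0.2
[5, -0.18, 0, 0.02, 0, 0.01, -0, 5, -0.16, 0, 0, 0, 0.01, -0, 5, -0.18, 0, 0.02, 0, 0.01, -0]
3 end [0.4682 0.0502 0.131 ] [179.9   1.3  26.2]
```

View pics/s5.png

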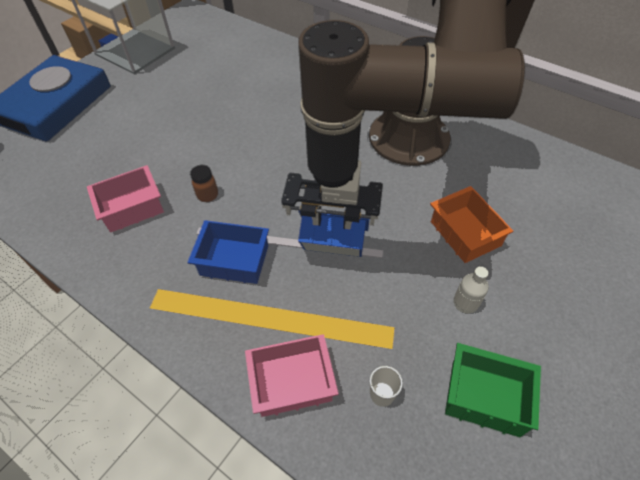

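The scene view shows the left crate held tipped, with its wall up at (333,235) and the white underside seen as a thin sliver at (332,250). The angle is about 62°. I'll go a bit further, relieving the press on the wall.

```bash
python3 - <<'E'
from plan import *
lat=-.1617;p,R=load()
p,R=rows([tip(65,lat,.001),tip(66,lat,.0015),tip(67,lat,.002),tip(68,lat,.002),tip(69,lat,.002)],p,R);save(p,R)
E
```

```text
[5, 0.08, 0, -0.18, 0, 0, -0, 5, -0.16, 0, -0.04, 0, 0.01, -0, 5, -0.16, 0, -0.04, 0, 0.01, -0, 5, -0.18, 0, 0.02, 0, 0.01, -0, 5, -0.18, 0, 0.02, 0, 0.01, -0]
5 end [0.4676 0.0499 0.1336] [179.9   0.7  26.2]
```

Call:
move_arm:
  moves: [5,0.08,0,-0.18,0,0,0,5,-0.16,0,-0.04,0,0.01,0,5,-0.16,0,-0.04,0,0.01,0,5,-0.18,0,0,0,0.01,0,5,-0.18,0,0.04,0,0.01,0,5,0,0,0,0,0,0]

```text
clock: 7.25
tool_pos: [0.4679, 0.0495, 0.1345]
orientation: [179.9, 0.7, 26.2]
force: [-0.0, 0.8, 0.5]
opening: 0.05
gripper_force: 0.4
```

```bash
cat >> plan.py <<'E'
def under(tag,c):   # white underside + red in the scene view inside the box c
    r,d=snap('scene',tag);h=cv2.cvtColor(r,cv2.COLOR_RGB2HSV);x0,x1,y0,y1=c;h=h[y0:y1,x0:x1]
    print('red px',int(((h[...,1]>100)&((h[...,0]<8)|(h[...,0]>172))&(h[...,2]>60)).sum()))
    cv2.imwrite(f'pics/{tag}c.png',cv2.resize(r[y0:y1,x0:x1,::-1],None,fx=4,fy=4,interpolation=cv2.INTER_CUBIC))
E
python3 - <<'E'
from plan import *
state();tilt(-.1617,'t6');under('s6',(280,400,180,280))
E
```

```text
7.25 [0.4679 0.0495 0.1345] [179.9   0.7  26.2] F [-0.   0.8  0.5] q [ 30.   7. -32.   0. -52.  86.]
line angle -23.4 through [0.387 0.03 ] 191 of 262 s 0.376 0.403 zmax 0.04
red px 0
```

View pics/s6c.png

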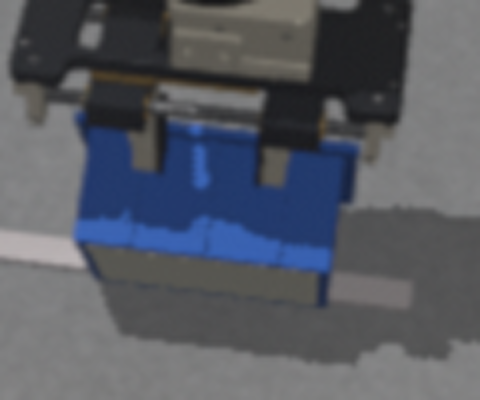

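The left crate's underside is visible at crop (210,275): plain and pale, with no red, at about 67°. I'll hold, then ease it back along the reverse path.

```bash
python3 - <<'E'
from plan import *
lat=-.1617;p,R=load()
p,R=rows([tip(t,lat,.001) for t in(68,66.5,64.5,62,59.5,57,54,51,48,45,42,39,36,33.5,31,30)],p,R);save(p,R)
E
```

```text
[5, 0.14, 0, 0.08, 0, -0.01, -0, 5, 0.26, 0, -0.02, 0, -0.015, -0, 5, 0.38, 0, -0.02, 0, -0.02, -0, 5, 0.48, 0, -0, 0, -0.025, -0, 5, 0.48, 0, 0, 0, -0.025, -0, 5, 0.52, 0, 0.02, 0, -0.025, -0, 5, 0.62, 0, 0.06, 0, -0.03, -0, 5, 0.64, 0, 0.06, 0, -0.03, -0]
[5, 0.64, 0, 0.08, 0, -0.03, -0, 5, 0.64, 0, 0.1, 0, -0.025, -0, 5, 0.66, 0, 0.1, 0, -0.03, -0, 5, 0.64, 0, 0.14, 0, -0.03, -0, 5, 0.66, 0, 0.16, 0, -0.03, -0, 5, 0.56, 0, 0.14, 0, -0.025, -0, 5, 0.54, -0, 0.14, 0, -0.025, -0, 5, 0.22, -0, 0.06, 0, -0.01, -0]
16 end [0.5357 0.0834 0.1072] [179.9  22.7  26.1]
```

Call:
move_arm:
  moves: [5,0,0,0,0,0,0,5,0,0,0,0,0,0,5,0,0,0,0,0,0,5,0,0,0,0,0,0,5,0,0,0,0,0,0]

```text
clock: 7.85
tool_pos: [0.4685, 0.0498, 0.1345]
orientation: [179.9, 0.7, 26.2]
force: [0.6, 0.7, 1.1]
opening: 0.0499
gripper_force: 0.6
```

Call:
move_arm:
  moves: [5,0.14,0,0.08,0,-0.01,0,5,0.26,0,-0.02,0,-0.015,0,5,0.38,0,-0.02,0,-0.02,0,5,0.48,0,0,0,-0.025,0,5,0.48,0,0,0,-0.025,0,5,0.52,0,0.02,0,-0.025,0,5,0.62,0,0.06,0,-0.03,0,5,0.64,0,0.06,0,-0.03,0]

```text
clock: 8.65
tool_pos: [0.5002, 0.0654, 0.129]
orientation: [179.9, 11.2, 26.2]
force: [0.8, 0.5, -1.6]
opening: 0.05
gripper_force: 0.6
```

```bash
python3 - <<'E'
from plan import *
state();tilt(-.1617,'t7')
E
```

```text
8.65 [0.5002 0.0654 0.129 ] [179.9  11.2  26.2] F [ 0.8  0.5 -1.6] q [ 29.  17. -21.  -1. -64.  87.]
line angle -40.1 through [0.411 0.029] 515 of 1047 s 0.385 0.484 zmax 0.167
```

Tilt is 50°, tracking the finger. Continuing down.

Call:
move_arm:
  moves: [5,0.64,0,0.08,0,-0.03,0,5,0.64,0,0.1,0,-0.025,0,5,0.66,0,0.1,0,-0.03,0,5,0.64,0,0.14,0,-0.03,0,5,0.66,0,0.16,0,-0.03,0,5,0.56,0,0.14,0,-0.025,0,5,0.54,0,0.14,0,-0.025,0,5,0.22,0,0.06,0,-0.01,0]

```text
clock: 9.5
tool_pos: [0.5371, 0.0835, 0.1071]
orientation: [179.9, 22.9, 26.1]
force: [1.7, 1.5, 0.4]
opening: 0.05
gripper_force: 0.8
```

```bash
python3 - <<'E'
from plan import *
state();lat=-.1617;tilt(lat,'t8');p,R=load()
p,R=rows([tip(t,lat,.001) for t in(28.5,26,23,20,17,14,11.5,9.5,7.5,6,4.5,3,2,1,0,-1)],p,R);save(p,R)
E
```

```text
9.5 [0.5371 0.0835 0.1071] [179.9  22.9  26.1] F [1.7 1.5 0.4] q [ 29.  28.  -8.  -1. -76.  88.]
line angle 30.9 through [0.468 0.026] 599 of 1573 s 0.402 0.578 zmax 0.191
[5, 0.32, -0, 0.1, 0, -0.015, -0, 5, 0.56, -0, 0.18, 0, -0.025, -0, 5, 0.64, -0, 0.22, 0, -0.03, -0, 5, 0.66, -0, 0.24, 0, -0.03, -0, 5, 0.64, -0, 0.26, 0, -0.03, -0, 5, 0.64, -0, 0.28, 0, -0.03, -0, 5, 0.52, -0, 0.24, 0, -0.025, -0, 5, 0.44, -0, 0.2, 0, -0.02, -0]
[5, 0.42, -0, 0.22, 0, -0.02, -0, 5, 0.3, -0, 0.16, 0, -0.015, -0, 5, 0.32, -0.02, 0.16, 0, -0.015, -0, 5, 0.32, 0, 0.16, 0, -0.015, -0, 5, 0.22, 0, 0.12, 0, -0.01, -0, 5, 0.22, 0, 0.1, 0, -0.01, -0, 5, 0.2, 0, 0.12, 0, -0.01, -0, 5, 0.22, 0, 0.12, 0, -0.01, -0]
16 end [0.573  0.1018 0.0488] [179.8  40.5  26.1]
```

Call:
move_arm:
  moves: [5,0.32,0,0.1,0,-0.015,0,5,0.56,0,0.18,0,-0.025,0,5,0.64,0,0.22,0,-0.03,0,5,0.66,0,0.24,0,-0.03,0,5,0.64,0,0.26,0,-0.03,0,5,0.64,0,0.28,0,-0.03,0,5,0.52,0,0.24,0,-0.025,0,5,0.44,0,0.2,0,-0.02,0]

```text
clock: 10.35
tool_pos: [0.5645, 0.0969, 0.0713]
orientation: [179.9, 34.7, 26.1]
force: [1.6, 1.1, -0.9]
opening: 0.0501
gripper_force: 1.2
```

Call:
move_arm:
  moves: [5,0.42,0,0.22,0,-0.02,0,5,0.3,0,0.16,0,-0.015,0,5,0.32,0,0.16,0,-0.015,0,5,0.32,0,0.16,0,-0.015,0,5,0.22,0,0.12,0,-0.01,0,5,0.22,0,0.1,0,-0.01,0,5,0.2,0,0.12,0,-0.01,0,5,0.22,0,0.12,0,-0.01,0]

```text
clock: 11.15
tool_pos: [0.5735, 0.1013, 0.0497]
orientation: [179.9, 40.6, 26.1]
force: [-0.5, -0.0, -0.9]
opening: 0.05
gripper_force: 0.0
```

```bash
python3 - <<'E'
from plan import *
state();lat=-.1617;tilt(lat,'t9');p,R=load()
p,R=rows(interp(p,R,*tip(0,lat,.025),n=6),p,R);save(p,R)
q=tip(0,lat,.025); p,R=rows(interp(p,R,q[0]+[0,0,.12],q[1],v=.03),p,R);save(p,R)
l2=-.3893;q=tip(0,l2,.025);p,R=rows(interp(p,R,q[0]+[0,0,.12],q[1],v=.035),p,R);save(p,R)
E
```

```text
11.15 [0.5735 0.1013 0.0497] [179.9  40.6  26.1] F [-0.5 -0.  -0.9] q [ 28.  46.   8.  -1. -93.  88.]
line angle 0.4 through [0.49  0.006] 766 of 1568 s 0.431 0.598 zmax 0.141
[5, 0.26, 0, -0.28, 0, 0, -0, 5, 0.28, 0, -0.28, 0, 0.005, -0, 5, 0.26, 0, -0.28, 0, -0, -0, 5, 0.28, 0, -0.28, 0, 0, -0, 5, 0.26, 0, -0.28, 0, 0, -0, 5, 0.28, 0, -0.26, 0, 0.005, -0]
6 end [0.5937 0.112  0.051 ] [179.8  39.9  26.1]
[5, -1.54, 0, -1.84, 0, -0, -0, 5, -1.54, 0.02, -1.84, 0, -0, -0, 5, -1.54, -0, -1.84, 0, -0, -0, 5, -1.54, 0, -1.84, 0, -0, -0, 5, -1.54, 0.02, -1.86, 0, -0, -0]
5 end [0.5939 0.1119 0.1712] [179.8  39.9  26.1]
[5, 0, 3.26, 0, 0, -0, -0, 5, 0, 3.24, 0.02, 0, -0, -0, 5, 0.02, 3.26, -0, 0, -0, -0, 5, -0, 3.24, 0, 0, -0, -0, 5, 0, 3.26, 0.02, 0, -0, -0, 5, 0, 3.24, -0, 0, -0, -0, 5, 0, 3.26, 0, 0, -0, -0]
7 end [ 0.6943 -0.0923  0.1712] [179.8  39.9  26.1]
```

The crate is flat (0.4°). Retract, rise and cross to the right crate, then check both crates.

Call:
move_arm:
  moves: [5,0.26,0,-0.28,0,0,0,5,0.28,0,-0.28,0,0.005,0,5,0.26,0,-0.28,0,0,0,5,0.28,0,-0.28,0,0,0,5,0.26,0,-0.28,0,0,0,5,0.28,0,-0.26,0,0.005,0]

```text
clock: 11.8
tool_pos: [0.5949, 0.1118, 0.0517]
orientation: [179.8, 40.0, 26.1]
force: [-0.1, 0.1, 0.7]
opening: 0.0503
gripper_force: 0.0
```

Call:
move_arm:
  moves: [5,-1.54,0,-1.84,0,0,0,5,-1.54,0,-1.84,0,0,0,5,-1.54,0,-1.84,0,0,0,5,-1.54,0,-1.84,0,0,0,5,-1.54,0,-1.86,0,0,0]

```text
clock: 12.3
tool_pos: [0.5947, 0.112, 0.1729]
orientation: [179.9, 40.0, 26.1]
force: [-0.4, 0.2, -0.0]
opening: 0.05
gripper_force: 0.0
```

Call:
move_arm:
  moves: [5,0,3.25,0,0,0,0,5,0,3.25,0,0,0,0,5,0,3.25,0,0,0,0,5,0,3.25,0,0,0,0,5,0,3.25,0,0,0,0,5,0,3.25,0,0,0,0,5,0,3.25,0,0,0,0,5,0,0,0,0,0,0]

```text
clock: 13.1
tool_pos: [0.6955, -0.0964, 0.1714]
orientation: [179.8, 40.0, 25.8]
force: [-0.4, 1.0, -0.3]
opening: 0.0497
gripper_force: 0.0
```

```bash
cat >> plan.py <<'E'
def crates(tag):
    r,d=snap('top',tag);h=cv2.cvtColor(r,cv2.COLOR_RGB2HSV);m=cv2.inRange(h,(105,120,40),(125,255,255));m[:,520:]=0
    for c in cv2.findContours(m,0,2)[0]:
        if cv2.contourArea(c)<400:continue
        (cx,a,b)=cv2.minAreaRect(ray('top',c.reshape(-1,2),.07)[:,:2].astype(np.float32));e=B.T@[*cx,0]
        print('crate rim centre s,lat',e[:2].round(4),'size',np.round(a,3),'ang',round(b,1),'-> heel',(e[0]-.06).round(4),'front',(e[0]+.05).round(4))
E
python3 - <<'E'
from plan import *
state();crates('t10')
p,R=now();l2=-.3893;c=tip(0,l2,.025);print(c[0]);p,R=rows(interp(p,R,*c,v=.025)+interp(*c,*tip(0,l2,.004),n=4),p,R);save(p,R)
E
```

```text
13.1 [ 0.6955 -0.0964  0.1714] [179.8  40.   25.8] F [-0.4  1.  -0.3] q [  13.   48.   26.    9. -107.  103.]
crate rim centre s,lat [ 0.4925 -0.2101] size [0.124 0.059] ang 26.6 -> heel 0.4325 front 0.5425
crate rim centre s,lat [ 0.4959 -0.3892] size [0.125 0.157] ang 25.8 -> heel 0.4359 front 0.5459
[ 0.69427975 -0.09224927  0.05110434]
[5, 1.56, -0.06, 1.84, -0, 0, -0, 5, 1.54, -0.04, 1.84, -0, 0, -0, 5, 1.56, -0.06, 1.84, -0, 0, -0, 5, 1.54, -0.04, 1.84, -0, 0, -0.005, 5, 1.56, -0.06, 1.84, -0, 0, 0, 5, -0.4, 0, 0.34, -0, 0, 0, 5, -0.4, 0, 0.34, -0, 0, 0, 5, -0.4, 0, 0.34, -0, 0, 0]
[5, -0.4, 0, 0.34, -0, 0, 0]
9 end [ 0.6754 -0.1015  0.051 ] [-179.9   40.    26.3]
```

Call:
move_arm:
  moves: [5,1.56,-0.06,1.84,0,0,0,5,1.54,-0.04,1.84,0,0,0,5,1.56,-0.06,1.84,0,0,0,5,1.54,-0.04,1.84,0,0,-0.005,5,1.56,-0.06,1.84,0,0,0,5,0,0,0,0,0,0]

```text
clock: 13.75
tool_pos: [0.6922, -0.0888, 0.0485]
orientation: [-179.7, 40.3, 26.6]
force: [-1.2, -0.7, -0.4]
opening: 0.0499
gripper_force: 0.0
```

Call:
move_arm:
  moves: [5,-0.4,0,0.34,0,0,0,5,-0.4,0,0.34,0,0,0,5,-0.4,0,0.34,0,0,0,5,-0.4,0,0.34,0,0,0,5,0,0,0,0,0,0]

```text
clock: 14.25
tool_pos: [0.6753, -0.0995, 0.053]
orientation: [-179.9, 39.9, 26.4]
force: [-0.5, 0.4, -0.1]
opening: 0.0501
gripper_force: 0.0
```

```bash
python3 - <<'E'
from plan import *
state();p,R=load();lat=-.3893
p,R=rows(interp(p,R,*tip(0,lat,-.001),n=2)+[tip(t,lat,-.001) for t in(1,3,5.5,8,11,14,17,20,23,26,29,32,34,35)],p,R);save(p,R)
E
```

```text
14.25 [ 0.6753 -0.0995  0.053 ] [-179.9   39.9   26.4] F [-0.5  0.4 -0.1] q [ 13.  51.  17.   9. -95. 101.]
[5, -0.2, 0, 0.16, -0, 0, 0, 5, -0.2, 0, 0.16, -0, 0, 0, 5, -0.2, 0, -0.12, -0, 0.01, 0, 5, -0.42, 0, -0.2, -0, 0.02, 0, 5, -0.54, 0, -0.26, -0, 0.025, 0, 5, -0.54, 0, -0.26, -0, 0.025, 0, 5, -0.62, 0, -0.28, -0, 0.03, 0, 5, -0.64, 0, -0.26, -0, 0.03, 0]
[5, -0.64, 0, -0.26, -0, 0.03, 0, 5, -0.64, -0, -0.22, -0, 0.03, 0, 5, -0.66, -0, -0.22, -0, 0.03, 0, 5, -0.64, -0, -0.2, -0, 0.03, 0, 5, -0.66, -0, -0.18, -0, 0.03, 0, 5, -0.66, -0, -0.16, -0, 0.03, 0, 5, -0.42, -0, -0.12, -0, 0.02, 0, 5, -0.22, -0, -0.04, -0, 0.01, 0]
16 end [ 0.6265 -0.1256  0.1126] [-179.9   20.    26.3]
```

Call:
move_arm:
  moves: [5,-0.2,0,0.16,0,0,0,5,-0.2,0,0.16,0,0,0,5,-0.2,0,-0.12,0,0.01,0,5,-0.42,0,-0.2,0,0.02,0,5,-0.54,0,-0.26,0,0.025,0,5,-0.54,0,-0.26,0,0.025,0,5,-0.62,0,-0.28,0,0.03,0,5,-0.64,0,-0.26,0,0.03,0]

```text
clock: 15.05
tool_pos: [0.6567, -0.1085, 0.0816]
orientation: [-179.9, 31.8, 26.4]
force: [1.3, 0.1, -0.2]
opening: 0.0498
gripper_force: 0.6
```

Call:
move_arm:
  moves: [5,-0.64,0,-0.26,0,0.03,0,5,-0.64,0,-0.22,0,0.03,0,5,-0.66,0,-0.22,0,0.03,0,5,-0.64,0,-0.2,0,0.03,0,5,-0.66,0,-0.18,0,0.03,0,5,-0.66,0,-0.16,0,0.03,0,5,-0.42,0,-0.12,0,0.02,0,5,-0.22,0,-0.04,0,0.01,0]

```text
clock: 15.85
tool_pos: [0.6262, -0.1239, 0.1142]
orientation: [-179.9, 19.8, 26.4]
force: [2.1, 0.1, 0.2]
opening: 0.0497
gripper_force: 0.6
```

```bash
python3 - <<'E'
from plan import *
state();p,R=load();lat=-.3893;tilt(lat,'t11')
p,R=rows([tip(t,lat,.0) for t in(36,38,40.5,43.5,46.5,49,51,52)],p,R);save(p,R)
p,R=rows([tip(t,lat,o) for t,o in((53,0),(55,.0005),(57.5,.001),(60,.0015),(62.5,.002),(65,.002),(67,.002),(68,.002),(69,.002))],p,R)
E
```

```text
15.85 [ 0.6262 -0.1239  0.1142] [-179.9   19.8   26.4] F [2.1 0.1 0.2] q [ 10.  32.  -2.   6. -75. 104.]
line angle 37.5 through [0.463 0.026] 540 of 1446 s 0.396 0.526 zmax 0.199
[5, -0.16, -0, -0.14, -0, 0.01, 0, 5, -0.44, -0, -0.08, -0, 0.02, 0, 5, -0.54, -0, -0.1, -0, 0.025, 0, 5, -0.66, -0, -0.1, -0, 0.03, 0, 5, -0.64, -0, -0.08, -0, 0.03, 0, 5, -0.54, -0, -0.06, -0, 0.025, 0, 5, -0.42, -0, -0.04, -0, 0.02, 0, 5, -0.22, -0, -0.02, -0, 0.01, 0]
8 end [ 0.5969 -0.1402  0.1284] [-179.9   10.2   26.2]
[5, -0.2, -0, -0.02, -0, 0.01, 0, 5, -0.4, -0, -0.08, -0, 0.02, 0, 5, -0.5, -0, -0.06, -0, 0.025, 0, 5, -0.48, -0, -0.06, -0, 0.025, 0, 5, -0.48, -0, -0.04, -0, 0.025, 0, 5, -0.48, -0, 0.02, -0, 0.025, 0, 5, -0.36, -0, 0.02, -0, 0.02, 0, 5, -0.18, -0, 0.02, -0, 0.01, 0]
[5, -0.18, -0, 0, -0, 0.01, 0]
9 end [ 0.5682 -0.1544  0.1338] [-179.9    0.5   26.2]
```

Call:
move_arm:
  moves: [5,-0.16,0,-0.14,0,0.01,0,5,-0.44,0,-0.08,0,0.02,0,5,-0.54,0,-0.1,0,0.025,0,5,-0.66,0,-0.1,0,0.03,0,5,-0.64,0,-0.08,0,0.03,0,5,-0.54,0,-0.06,0,0.025,0,5,-0.42,0,-0.04,0,0.02,0,5,-0.22,0,0,0,0.01,0]

```text
clock: 16.7
tool_pos: [0.5966, -0.1386, 0.1295]
orientation: [-179.9, 10.1, 26.4]
force: [1.0, 0.8, -0.3]
opening: 0.05
gripper_force: 0.4
```

Call:
move_arm:
  moves: [5,-0.2,0,0,0,0.01,0,5,-0.4,0,-0.08,0,0.02,0,5,-0.5,0,-0.06,0,0.025,0,5,-0.48,0,-0.06,0,0.025,0,5,-0.48,0,-0.04,0,0.025,0,5,-0.48,0,0,0,0.025,0,5,-0.36,0,0,0,0.02,0,5,0,0,0,0,0,0]

```text
clock: 17.5
tool_pos: [0.5708, -0.1514, 0.1351]
orientation: [-179.9, 1.5, 26.4]
force: [0.5, 0.5, 0.7]
opening: 0.05
gripper_force: 0.2
```

```bash
python3 - <<'E'
from plan import *
state();tilt(-.3893,'t12');under('s12',(180,310,165,285))
E
```

```text
17.5 [ 0.5708 -0.1514  0.1351] [-179.9    1.5   26.4] F [0.5 0.5 0.7] q [  4.  18. -17.   1. -56. 112.]
line angle -25.5 through [0.394 0.029] 304 of 425 s 0.377 0.416 zmax 0.041
red px 43
```

View pics/s12c.png

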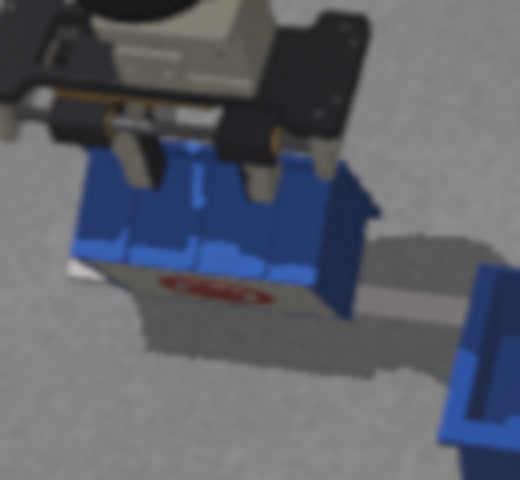

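The right crate's underside shows the red stamp at crop (215,290), so the right crate goes to the line. I'll go 2° further and hold about 1 s, then ease it down.

Call:
move_arm:
  moves: [5,-0.18,0,0,0,0.01,0,5,-0.18,0,0,0,0.01,0,5,0,0,0,0,0,0,5,0,0,0,0,0,0,5,0,0,0,0,0,0,5,0,0,0,0,0,0,5,0,0,0,0,0,0,5,0,0,0,0,0,0]

```text
clock: 18.4
tool_pos: [0.5684, -0.1525, 0.1347]
orientation: [-179.9, 0.4, 26.4]
force: [-0.0, 0.4, -0.1]
opening: 0.0501
gripper_force: 0.2
```

```bash
python3 - <<'E'
from plan import *
state();lat=-.3893;tilt(lat,'t13')
p,R=B@(B.T@np.array([.5682,-.1544,.1338])),Ro.from_euler('xyz',[-179.9,.5,26.2],degrees=True)
p,R=rows([tip(t,lat,.001) for t in(68,66.5,64.5,62,59.5,57,54,51,48,45,42,39,36,33,31,30)],p,R)
p,R=rows([tip(t,lat,.001) for t in(28.5,26,23,20,17,14,11.5,9.5,7.5,6,4.5,3,2,1,0,-1)],p,R);save(p,R)
E
```

```text
18.4 [ 0.5684 -0.1525  0.1347] [-179.9    0.4   26.4] F [-0.   0.4 -0.1] q [  4.  17. -18.   0. -55. 112.]
line angle -28.1 through [0.391 0.029] 246 of 349 s 0.376 0.411 zmax 0.04
[5, 0.14, -0, 0.08, -0, -0.01, 0, 5, 0.26, -0, -0, -0, -0.015, 0, 5, 0.36, -0, -0.02, -0, -0.02, 0, 5, 0.48, -0, -0, -0, -0.025, 0, 5, 0.5, -0, 0, -0, -0.025, 0, 5, 0.52, -0, 0.04, -0, -0.025, 0, 5, 0.62, -0, 0.04, -0, -0.03, 0, 5, 0.62, -0, 0.06, -0, -0.03, 0]
[5, 0.66, -0, 0.08, -0, -0.03, 0, 5, 0.64, -0, 0.1, -0, -0.03, 0, 5, 0.66, -0, 0.12, -0, -0.03, 0, 5, 0.64, -0, 0.14, -0, -0.03, 0, 5, 0.66, -0, 0.14, -0, -0.03, 0, 5, 0.66, -0, 0.16, -0, -0.03, 0, 5, 0.44, -0, 0.12, -0, -0.02, 0, 5, 0.22, -0, 0.06, -0, -0.01, 0]
16 end [ 0.6363 -0.1208  0.1072] [-179.9   22.8   26.2]
[5, 0.32, -0, 0.1, -0, -0.015, 0, 5, 0.54, -0, 0.18, -0, -0.025, 0, 5, 0.66, -0, 0.22, -0, -0.03, 0, 5, 0.64, -0, 0.24, -0, -0.03, 0, 5, 0.66, -0, 0.26, -0, -0.03, 0, 5, 0.64, -0, 0.28, -0, -0.03, 0, 5, 0.52, -0, 0.24, -0, -0.025, 0, 5, 0.44, 0, 0.2, -0, -0.02, 0]
[5, 0.42, 0, 0.22, -0, -0.02, 0, 5, 0.3, 0, 0.16, -0, -0.015, 0, 5, 0.32, 0, 0.16, -0, -0.015, 0, 5, 0.34, 0, 0.16, -0, -0.015, 0, 5, 0.2, 0, 0.1, -0, -0.01, 0, 5, 0.22, 0, 0.12, -0, -0.01, 0, 5, 0.22, 0, 0.12, -0, -0.01, 0, 5, 0.2, 0, 0.12, -0, -0.01, 0]
16 end [ 0.6734 -0.1024  0.0488] [-179.9   40.6   26.3]
```

Call:
move_arm:
  moves: [5,-0.2,0,0,0,0,0,5,-0.2,0,0,0,0,0,5,-0.1,0,0,0,0,0,5,0,0,0,0,0,0,5,0,0,0,0,0,0,5,0,0,0,0,0,0]

```text
clock: 19.05
tool_pos: [0.5639, -0.1547, 0.1348]
orientation: [-179.9, 0.4, 26.4]
force: [0.3, 0.0, -0.5]
opening: 0.0502
gripper_force: 0.2
```

```bash
python3 - <<'E'
from plan import *
state();lat=-.3893;tilt(lat,'t14')
r,d=snap('scene','s14');P=cloud('scene',d)@B;h=cv2.cvtColor(r,cv2.COLOR_RGB2HSV)
# top (far) wall patch seen by the scene camera
m=np.zeros((480,640),bool);m[205:225,203:258]=1;m&=(cv2.inRange(h,(105,120,30),(125,255,255))>0)
q=P[m];q=q[(q[:,2]>.08)&(q[:,2]<.13)];f=np.polyfit(q[:,0],q[:,2],1);print(len(q),'wall',90-abs(np.degrees(np.arctan(f[0]))).round(1),q.mean(0))
E
```

```text
19.05 [ 0.5639 -0.1547  0.1348] [-179.9    0.4   26.4] F [ 0.3  0.  -0.5] q [  4.  17. -18.   0. -55. 112.]
line angle -23.2 through [0.387 0.029] 211 of 289 s 0.375 0.405 zmax 0.039
979 wall 69.3 [ 0.45248855 -0.39134611  0.11677144]
```

Two views give 67 to 69°. It has been held, so I'll ease it down.

Call:
move_arm:
  moves: [5,0,0,0,0,0,0,5,0,0,0,0,0,0,5,0.1,0,0,0,0,0,5,0.2,0,0,0,0,0,5,0.2,0,0,0,0,0]

```text
clock: 19.65
tool_pos: [0.5686, -0.1525, 0.1348]
orientation: [-179.9, 0.4, 26.4]
force: [0.8, 0.5, 0.3]
opening: 0.05
gripper_force: 0.2
```

Call:
move_arm:
  moves: [5,0.14,0,0.08,0,-0.01,0,5,0.26,0,0,0,-0.015,0,5,0.36,0,-0.02,0,-0.02,0,5,0.48,0,0,0,-0.025,0,5,0.5,0,0,0,-0.025,0,5,0.52,0,0.04,0,-0.025,0,5,0.62,0,0.04,0,-0.03,0,5,0.62,0,0.06,0,-0.03,0]

```text
clock: 20.45
tool_pos: [0.6, -0.1368, 0.1293]
orientation: [-179.9, 10.9, 26.4]
force: [1.6, 0.4, -0.9]
opening: 0.0499
gripper_force: 0.4
```

Call:
move_arm:
  moves: [5,0.66,0,0.08,0,-0.03,0,5,0.64,0,0.1,0,-0.03,0,5,0.66,0,0.12,0,-0.03,0,5,0.64,0,0.14,0,-0.03,0,5,0.66,0,0.14,0,-0.03,0,5,0.66,0,0.16,0,-0.03,0,5,0.44,0,0.12,0,-0.02,0,5,0.22,0,0.06,0,-0.01,0]

```text
clock: 21.25
tool_pos: [0.6369, -0.1182, 0.1072]
orientation: [-179.9, 22.9, 26.5]
force: [1.0, 0.1, -0.1]
opening: 0.0497
gripper_force: 0.5
```

```bash
python3 - <<'E'
from plan import *
state();tilt(-.3893,'t15')
E
```

```text
21.25 [ 0.6369 -0.1182  0.1072] [-179.9   22.9   26.5] F [ 1.   0.1 -0.1] q [ 10.  35.   1.   6. -78. 104.]
line angle 30.6 through [0.468 0.026] 603 of 1533 s 0.403 0.529 zmax 0.188
```

Call:
move_arm:
  moves: [5,0.32,0,0.1,0,-0.015,0,5,0.54,0,0.18,0,-0.025,0,5,0.66,0,0.22,0,-0.03,0,5,0.64,0,0.24,0,-0.03,0,5,0.66,0,0.26,0,-0.03,0,5,0.64,0,0.28,0,-0.03,0,5,0.52,0,0.24,0,-0.025,0,5,0.44,0,0.2,0,-0.02,0]

```text
clock: 22.1
tool_pos: [0.6641, -0.1047, 0.0714]
orientation: [-179.9, 34.7, 26.5]
force: [0.9, 0.3, -0.1]
opening: 0.0502
gripper_force: 0.8
```

Call:
move_arm:
  moves: [5,0.42,0,0.22,0,-0.02,0,5,0.3,0,0.16,0,-0.015,0,5,0.32,0,0.16,0,-0.015,0,5,0.34,0,0.16,0,-0.015,0,5,0.2,0,0.1,0,-0.01,0,5,0.22,0,0.12,0,-0.01,0,5,0.22,0,0.12,0,-0.01,0,5,0.2,0,0.12,0,-0.01,0]

```text
clock: 22.9
tool_pos: [0.6734, -0.1003, 0.05]
orientation: [-179.9, 40.6, 26.5]
force: [-1.0, 0.9, 0.4]
opening: 0.0499
gripper_force: 0.0
```

Call:
move_arm:
  moves: [5,0.26,0,-0.28,0,0,0,5,0.28,0,-0.28,0,0.005,0,5,0.26,0,-0.28,0,0,0,5,0.28,0,-0.28,0,0,0,5,0.26,0,-0.28,0,0,0,5,0.28,0,-0.26,0,0.005,0]

```text
clock: 23.5
tool_pos: [0.6945, -0.0897, 0.052]
orientation: [-179.9, 40.0, 26.5]
force: [-0.7, -0.3, -0.3]
opening: 0.0501
gripper_force: 0.0
```

Call:
move_arm:
  moves: [5,-1.54,0,-1.84,0,0,0,5,-1.54,0,-1.84,0,0,0,5,-1.54,0,-1.84,0,0,0,5,-1.54,0,-1.84,0,0,0,5,-1.54,0,-1.86,0,0,0]

```text
clock: 24.0
tool_pos: [0.6945, -0.0899, 0.1733]
orientation: [-179.9, 40.0, 26.5]
force: [0.2, -0.3, 0.5]
opening: 0.0502
gripper_force: 0.0
```

```bash
python3 - <<'E'
from plan import *
state();crates('t16');p,R=now();lat=-.3893;Q=tool(0)
a=B@[.50,lat,.20];b=B@[.40,lat,.16];c=B@[.40,lat,.03]
p,R=rows(interp(p,R,a,Q,v=.035,w=.1)+interp(a,Q,b,Q,v=.035)+interp(b,Q,c,Q,v=.03),p,R,op=8.5);save(p,R)
E
```

```text
24.0 [ 0.6945 -0.0899  0.1733] [-179.9   40.    26.5] F [ 0.2 -0.3  0.5] q [  13.   48.   26.    9. -107.  103.]
crate rim centre s,lat [ 0.4925 -0.206 ] size [0.124 0.067] ang 26.2 -> heel 0.4325 front 0.5425
crate rim centre s,lat [ 0.4923 -0.3896] size [0.124 0.157] ang 26.5 -> heel 0.4323 front 0.5423
[8.5, -1.14, 0.02, 0.54, 0, 0.1, 0, 8.5, -1.16, 0, 0.4, 0, 0.1, 0, 8.5, -1.22, 0.02, 0.3, 0, 0.095, 0, 8.5, -1.24, 0, 0.18, 0, 0.1, 0, 8.5, -1.24, 0.02, 0.06, 0, 0.1, 0.005, 8.5, -1.26, 0.02, -0.08, 0, 0.1, -0, 8.5, -1.24, 0.02, -0.2, 0.005, 0.095, -0, 8.5, -2.48, 0, 1.02, -0, 0, -0]
[8.5, -2.5, 0, 1, -0, 0, -0, 8.5, -2.5, 0, 1, -0, 0, -0, 8.5, -2.5, 0.02, 1, -0, 0, -0, 8.5, 0, -0, 2.6, -0, 0, -0, 8.5, 0.02, 0, 2.6, -0, 0, -0, 8.5, -0, 0, 2.6, -0, 0, -0, 8.5, 0, 0.02, 2.6, -0, 0, -0, 8.5, 0.02, -0, 2.6, -0, 0, -0]
16 end [ 0.5309 -0.1727  0.0301] [-1.799e+02  1.000e-01  2.620e+01]
```

Both crates are standing at the strip (rim angles 26.2° and 26.5°). Now over to the near side of the right crate.

Call:
move_arm:
  moves: [8.5,-1.14,0,0.54,0,0.1,0,8.5,-1.16,0,0.4,0,0.1,0,8.5,-1.22,0,0.3,0,0.095,0,8.5,-1.24,0,0.2,0,0.1,0,8.5,-1.24,0,0,0,0.1,0.005,8.5,-1.26,0,0,0,0.1,0,8.5,-1.24,0,-0.2,0.005,0.095,0,8.5,-2.5,0,1,0,0,0]

```text
clock: 24.85
tool_pos: [0.5964, -0.1392, 0.188]
orientation: [-179.9, -0.1, 26.1]
force: [0.9, -1.1, 0.8]
opening: 0.0852
gripper_force: 0.0
```

Call:
move_arm:
  moves: [8.5,-2.5,0,1,0,0,0,8.5,-2.5,0,1,0,0,0,8.5,-2.5,0,1,0,0,0,8.5,0,0,2.6,0,0,0,8.5,0,0,2.6,0,0,0,8.5,0,0,2.6,0,0,0,8.5,0,0,2.6,0,0,0,8.5,0,0,2.6,0,0,0]

```text
clock: 25.65
tool_pos: [0.5276, -0.1714, 0.0246]
orientation: [-179.7, 0.4, 26.1]
force: [0.8, -0.9, -0.4]
opening: 0.0852
gripper_force: 0.0
```

Call:
move_arm:
  moves: [8.5,0,0,0,0,0,0,8.5,0,0,0,0,0,0]

```text
clock: 25.85
tool_pos: [0.5275, -0.1715, 0.0254]
orientation: [-179.7, 0.5, 26.1]
force: [-0.1, -0.4, 0.2]
opening: 0.085
gripper_force: 0.0
```

```bash
python3 - <<'E'
from plan import *
state();print((B.T@now()[0]).round(4))
E
```

```text
25.85 [ 0.5275 -0.1715  0.0254] [-179.7    0.5   26.1] F [-0.1 -0.4  0.2] q [  2.  23. -28.  -0. -40. 114.]
[ 0.3976 -0.3867  0.0254]
```

Call:
move_arm:
  moves: [8.5,1,0,0,0,0,0,8.5,1,0,0,0,0,0,8.5,0.4,0,0,0,0,0,8.5,0.4,0,0,0,0,0,8.5,0.5,0,0,0,0,0,8.5,0.6,0,0,0,0,0,8.5,0.6,0,0,0,0,0,8.5,0.6,0,0,0,0,0]

```text
clock: 26.65
tool_pos: [0.5733, -0.1488, 0.0247]
orientation: [-179.7, 0.5, 26.1]
force: [-2.3, -1.2, 3.1]
opening: 0.0849
gripper_force: 1.9
```

Call:
move_arm:
  moves: [8.5,0.6,0,0,0,0,0,8.5,0.6,0,0,0,0,0,8.5,0.6,0,0,0,0,0,8.5,0.6,0,0,0,0,0,8.5,0.6,0,0,0,0,0,8.5,0.3,0,0,0,0,0,8.5,0,0,0,0,0,0]

```text
clock: 27.35
tool_pos: [0.6037, -0.134, 0.0243]
orientation: [-179.7, 0.4, 26.1]
force: [-1.0, 0.0, -0.7]
opening: 0.0851
gripper_force: 0.0
```

```bash
python3 - <<'E'
from plan import *
state();print((B.T@now()[0]).round(4))
r,d=snap('scene','s17');h=cv2.cvtColor(r,cv2.COLOR_RGB2HSV);P=cloud('scene',d)@B
m=cv2.inRange(h,(105,120,30),(125,255,255))>0;q=P[m];q=q[(abs(q[:,2]-.069)<.003)&(q[:,1]<-.3)&(q[:,1]>-.48)&(q[:,0]>.4)]
for l in(-.45,-.42,-.39,-.36,-.33):
    w=q[abs(q[:,1]-l)<.01,0];print(l,len(w),np.percentile(w,[98,100]).round(4) if len(w) else '')
print('lat',q[:,1].min(),q[:,1].max())
y=cv2.inRange(h,(18,100,100),(35,255,255))>0;e=P[y];e=e[(e[:,1]<-.3)]
for l in(-.52,-.47,-.42,-.36,-.32):
    w=e[abs(e[:,1]-l)<.008,0];print('line',l,w.min().round(4),w.max().round(4)) if len(w) else 0
E
```

```text
27.35 [ 0.6037 -0.134   0.0243] [-179.7    0.4   26.1] F [-1.   0.  -0.7] q [  5.  27. -20.  -0. -43. 111.]
[ 0.4825 -0.3867  0.0243]
-0.45 142 [0.614  0.6152]
-0.42 61 [0.6148 0.6153]
-0.39 59 [0.6149 0.6154]
-0.36 62 [0.6144 0.6147]
-0.33 106 [0.6142 0.6153]
lat -0.4658535599053517 -0.31009827917348415
line -0.52 0.5982 0.6482
line -0.47 0.5974 0.6495
line -0.42 0.6041 0.6505
line -0.36 0.6041 0.6519
line -0.32 0.6022 0.6524
```

View pics/s17.png

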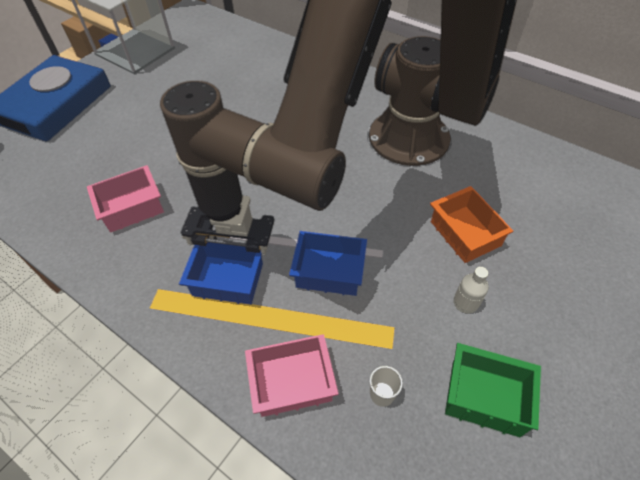

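The scene view shows the right crate pushed square, rim front at about (222,295) near the line's near edge. Its front is at s=0.605 and the line's middle at 0.6255, so about 21 mm remain.

Call:
move_arm:
  moves: [8.5,0.3,0,0,0,0,0,8.5,0.3,0,0,0,0,0,8.5,0.4,0,0,0,0,0,8.5,0.4,0,0,0,0,0,8.5,0.3,0,0,0,0,0,8.5,0.3,0,0,0,0,0,8.5,0.2,0,0,0,0,0,8.5,0,0,0,0,0,0]

```text
clock: 28.2
tool_pos: [0.6229, -0.1246, 0.0243]
orientation: [-179.7, 0.4, 26.1]
force: [-1.3, -0.8, 1.3]
opening: 0.085
gripper_force: 0.8
```

Call:
move_arm:
  moves: [8.5,-0.5,0,0,0,0,0,8.5,-1,0,0,0,0,0,8.5,-1.5,0,0,0,0,0,8.5,0,0,-2.5,0,0,0,8.5,0,0,-3,0,0,0,8.5,0,0,-3,0,0,0,8.5,0,0,-3,0,0,0,8.5,0,0,-3,0,0,0]

```text
clock: 29.0
tool_pos: [0.5956, -0.1386, 0.1707]
orientation: [-179.7, 0.4, 26.1]
force: [-0.4, 0.0, -1.7]
opening: 0.0849
gripper_force: 0.0
```

Call:
move_arm:
  moves: [8.5,-3,0,0,0,0,0,8.5,-3,0,0,0,0,0,8.5,-3,0,0,0,0,0,8.5,-3,0,0,0,0,0,8.5,0,0,0,0,0,0,8.5,0,0,0,0,0,0,8.5,0,0,0,0,0,0]

```text
clock: 29.7
tool_pos: [0.4893, -0.191, 0.1706]
orientation: [-179.7, 0.4, 26.1]
force: [0.2, -0.1, -0.0]
opening: 0.0851
gripper_force: 0.0
```

```bash
python3 - <<'E'
from plan import *
state();crates('t18')
r,d=snap('scene','s18');h=cv2.cvtColor(r,cv2.COLOR_RGB2HSV);P=cloud('scene',d)@B
m=cv2.inRange(h,(105,120,30),(125,255,255))>0;q=P[m];q=q[(abs(q[:,2]-.069)<.003)&(q[:,0]>.4)]
for l in(-.45,-.39,-.33,-.2,-.16,-.12):
    w=q[abs(q[:,1]-l)<.01,0];print(l,len(w),(np.percentile(w,98)-.01).round(4) if len(w) else '')
im=cv2.imread('pics/t18.png');D=np.load('pics/t18.npy');Q=cloud('top',D)
for nm,u,v in(('jar',441,241),('beaker',209,169),('bottle',187,269)):
    k=Q[v-12:v+13,u-14:u+15].reshape(-1,3);k=k[k[:,2]>.05];print(nm,np.nanmedian(k,0).round(4))
E
```

```text
29.7 [ 0.4893 -0.191   0.1706] [-179.7    0.4   26.1] F [ 0.2 -0.1 -0. ] q [  0.  10. -23.  -0. -58. 116.]
crate rim centre s,lat [ 0.4945 -0.1141] size [0.125 0.069] ang 21.1 -> heel 0.4345 front 0.5445
crate rim centre s,lat [ 0.5697 -0.3896] size [0.127 0.157] ang 26.7 -> heel 0.5097 front 0.6197
-0.45 173 0.6247
-0.39 75 0.6261
-0.33 134 0.6263
-0.2 78 0.546
-0.16 68 0.5457
-0.12 71 0.546
jar [ 0.4697 -0.1778  0.6046]
beaker [0.6899 0.3248 0.0692]
bottle [0.4057 0.3556 0.0924]
```

The stamped crate's front edge is at 0.620 to 0.626 against the line's middle at 0.6255, square to it. The other crate stands at the strip, and the arm is clear. Handing in.

```bash
python3 -c "
from plant import ctrl
print(ctrl.close_job())"
```

```text
the job is handed in; nothing more can be done
None
```

Job handed in at about 30 s, with no verdict returned. Both crates were tipped to about 67° and eased back down; the right one carried the red stamp, and its far edge now lies within about 6 mm of the yellow line's middle, with the left one still at the strip. The bottle and beaker have not moved; the arm hid the jar in the last picture, so I did not recheck it, but no move came near it.

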